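Clip a food box shut all round

TASK

The lemons are packed and the lid lies on the glass food box, but its four snap clips still stick out. Go round the lid and press each clip down and in with the fingertips until it snaps shut flat against its side of the box, then move clear. Leave the box standing where it is, without lifting, tipping or shoving it away, and leave everything else alone.

Things in the scene. Friction and masses are not known exactly. Their poses are not given: they have to be found in the camera images.
- food_box: glass food box with two lemons in it, its blue-green lid lying in place; loose, 2 kg, slides if pushed sideways with over about 12 N. Lid 88 (x) x 174 (y) mm, glass 74 x 160 mm, top of lid 78 mm up. Origin: centre of its underside, x across, y along its length, z up. On each side a flap-like snap clip is hinged to the lid's edge, hinge line 72 mm above the underside, free edge 26 mm from it.
- clip_near (a joint): angle (rad) of the snap clip on the box's -x long side: 0 shut against its stop, hanging down the side; 1.57 straight out, level. Starts at 1.0 to 1.5. Pushed down it turns easily until it meets its catch near 0.33, where it takes 4 to 7 N at its free edge (0.1 to 0.17 N m), then less; at about 0.1 it is over the catch and snaps to 0 by itself, and stays. Short of that it is not shut
- clip_near_edge (a point): middle of the free edge (with thumb lip) of the clip on the -x long side; it moves with the clip, a flap 84 mm wide and 3 mm thick. Open it sticks out; shut it lies 46 mm above the box's underside, outer face 2 mm and thumb lip 4 mm outside the hinge line
- clip_near_hinge (a point): middle of the hinge line of the clip on the -x long side, 46.5 mm out from the box's middle, 72 mm above its underside
- clip_far (a joint): angle (rad) of the snap clip on the box's +x long side: 0 shut against its stop, hanging down the side; 1.57 straight out, level. Starts at 1.0 to 1.5. Pushed down it turns easily until it meets its catch near 0.33, where it takes 4 to 7 N at its free edge (0.1 to 0.17 N m), then less; at about 0.1 it is over the catch and snaps to 0 by itself, and stays. Short of that it is not shut
- clip_far_edge (a point): middle of the free edge (with thumb lip) of the clip on the +x long side; it moves with the clip, a flap 84 mm wide and 3 mm thick. Open it sticks out; shut it lies 46 mm above the box's underside, outer face 2 mm and thumb lip 4 mm outside the hinge line
- clip_far_hinge (a point): middle of the hinge line of the clip on the +x long side, 46.5 mm out from the box's middle, 72 mm above its underside; wall cupboards hang over the far side, from 0.45 m above the worktop up, their fronts and knobs at about x = 0.6: keep the wrist low there
- clip_left (a joint): angle (rad) of the snap clip on the box's +y short side: 0 shut against its stop, hanging down the side; 1.57 straight out, level. Starts at 1.0 to 1.5. Pushed down it turns easily until it meets its catch near 0.33, where it takes 4 to 7 N at its free edge (0.1 to 0.17 N m), then less; at about 0.1 it is over the catch and snaps to 0 by itself, and stays. Short of that it is not shut
- clip_left_edge (a point): middle of the free edge (with thumb lip) of the clip on the +y short side; it moves with the clip, a flap 54 mm wide and 3 mm thick. Open it sticks out; shut it lies 46 mm above the box's underside, outer face 2 mm and thumb lip 4 mm outside the hinge line
- clip_left_hinge (a point): middle of the hinge line of the clip on the +y short side, 89.5 mm out from the box's middle, 72 mm above its underside
- clip_right (a joint): angle (rad) of the snap clip on the box's -y short side: 0 shut against its stop, hanging down the side; 1.57 straight out, level. Starts at 1.0 to 1.5. Pushed down it turns easily until it meets its catch near 0.33, where it takes 4 to 7 N at its free edge (0.1 to 0.17 N m), then less; at about 0.1 it is over the catch and snaps to 0 by itself, and stays. Short of that it is not shut
- clip_right_edge (a point): middle of the free edge (with thumb lip) of the clip on the -y short side; it moves with the clip, a flap 54 mm wide and 3 mm thick. Open it sticks out; shut it lies 46 mm above the box's underside, outer face 2 mm and thumb lip 4 mm outside the hinge line
- clip_right_hinge (a point): middle of the hinge line of the clip on the -y short side, 89.5 mm out from the box's middle, 72 mm above its underside
- marker: marker pen lying behind the box, 135 x 17 x 16 mm; leave it alone. Origin: centre of its underside
- tape: roll of masking tape lying flat, 98 mm across, 25 mm high; leave it alone. Origin: centre of its underside
- mug: green mug, 92 mm across, 100 mm high; leave it alone. Origin: centre of its underside
- onion: red onion on the front chopping board, about 84 mm across; leave it alone. Origin: centre of its underside
- lemon: lemon on the front chopping board, 71 x 53 x 51 mm; leave it alone. Origin: centre of its underside
- peeler: black peeler on the front chopping board, 170 mm long, 18 mm high; leave it alone. Origin: centre of its underside
- honey: honey jar with a dark lid, 65 mm across, 86 mm high; leave it alone. Origin: centre of its underside
- spice: spice jar with a yellow cap, 42 mm across, 96 mm high; leave it alone. Origin: centre of its underside

How it is judged:
At the end, for the whole second after the job is handed in: All four clips are snapped shut (each within 0.08 rad of its stop) and the box stands upright and at rest within 30 mm of where it stood (value of joint each of clip_near, clip_far, clip_left, clip_right below 0.08 rad and distance of food_box from where it was at the start of the episode below 0.03 m and angle between food_box's own z axis and vertical below 0.05 rad and linear speed of food_box below 0.01 m/s); the robot touches nothing.
It fails at once if the box is lifted or carried off the worktop (its origin more than 12 mm up) (height (world z) of food_box above 0.012 m).
It fails at once if the box is tipped by more than 0.15 rad (angle between food_box's own z axis and vertical above 0.15 rad).
It fails at once if the box is shoved more than 30 mm from where it stood (distance of food_box from where it was at the start of the episode above 0.03 m).
It fails at once if another thing on the worktop or the board is moved by more than 30 mm (distance of any of marker, tape, mug, onion, lemon, peeler, honey, spice from where it was at the start of the episode above 0.03 m).
It also fails if it takes over 48 s, if anything falls off the work surface, if the arm or the gripper's body presses on something with over 40 N, if the wrist force passes 120 N, or if a joint passes its speed limit or range.

ROBOT

A 7-joint arm with a two-finger parallel gripper is mounted at the origin on a cart in front of the work surface, level with it; the furniture and walls round the work are solid. World frame = base frame: x ahead of the robot, y to its left, z up, the work surface at z = 0. Lengths are in m, angles in rad, forces in N, time in s.
With the tool pointing down it reaches from about 0.35 to 0.9 m from the base axis. Payload 19.9 kg.
Tool frame: the origin (TCP) lies between the finger pads; the fingertips stand 19 mm ahead of it and the grasp point (between the pads) is the TCP; z points along the fingers, y is the line along which they close (so a half turn about z gives the same grasp; the last joint's range is limited). The gripper opens to 94 mm and grips with 3 to 60 N. Pads are 16 mm wide; open, the fingers measure 119 mm over their backs; the gripper's body (75 mm by 177 mm) begins 78 mm behind the grasp point.
Start: joints at [1.232, 0.417, -0.01, 1.614, 0.005, 1.111, -0.053], TCP at [0.183, -0.598, 0.224] pointing down, gripper open.
Joint ranges: [-2.81, 2.81], [-0.39, 2.02], [-1.27, 1.25], [0.06, 2.57], [-1.19, 4.33], [0.19, 2], [-2.82, 2.82]. Speed limits (rad/s): [1.89, 1.89, 2.39, 2.39, 3.01, 3.01, 3.01].

INTERFACE

Orientations are given as a 3x3 rotation matrix whose columns are the frame's x, y, z axes.
In Python, from rig import robot gives the robot as it stands. Calls block until the motion is done:
- robot.move_ptp(position, orientation): joint-space move of the TCP to a pose.
- robot.move_linear(position, velocity=0.15, frame=None, threshold=None): straight line of the TCP; frame=None keeps the orientation; velocity is the mean speed in m/s. With threshold (N) it stops when the force on the tool has changed by that much, and returns True; else False.
- robot.goto_joints(angles): joint-space move.
- robot.gripper_to(opening): finger opening in m; the grip force is fixed at half the most; returns when the fingers have stopped.
- robot.pause(seconds).
- robot.ik(position, orientation): joint angles nearest the present ones, or None.
- robot.get_state(): the state.
- robot.grab_frame(name): name is "scene" or "top" or "wrist"; returns the picture (384x512x3 uint8, red, green, blue); there is no depth.
- robot.camera_info(name): a dict with "fx", "fy", "cx", "cy" (pixels), "rvec" (rotation vector, rad) and "tvec" (3), from world to camera coordinates, as OpenCV has them. Camera axes: x right, y down, z forward; pixel columns grow to the right and rows downward; lengths in m; the calibration is good to about 2 mm. A picture is of the moment at which its call begins: read the wrist's pose just before it. camera_info takes no time and is no camera call; for the wrist camera it gives the pose at the moment of the call.
A pose or a line that the arm cannot do raises robot.PlanningError and nothing moves.
- robot.sign_off(): hands the job in; it is judged then, once.
The state is a dict: "time": time; "qpos": joint angles; "joint_vel": joint speeds; "effort": joint torques, N m; "ee_pos": TCP position; "tool_rot": TCP orientation; "force": force on the tool from outside, world axes, zero at the start; "moment": the same for the moment, N m; "opening": finger opening in m; "grasp_force": force on a finger pad.
Only numpy, scipy, OpenCV 4.12 (cv2) and the standard library are available. Lean on these libraries where they do the work, as an engineer would, in place of code of your own. Each camera call takes 0.05 s, during which the arm holds its last target. There are 200 camera calls.

## Working session

There is one attempt and no reset: what is moved stays moved. The work goes in short steps, each a Python script; the robot and the scene stay as the last script left them, time stands still between calls to the robot, and variables do not carry over. Pictures are saved under pics/ and viewed, at most 10 in all, crops included, and the job is handed in when it is done.

```bash
mkdir -p pics
cat > h.py <<'E'
import numpy as np, cv2
from rig import robot
def save(n,f):
    im=robot.grab_frame(n); cv2.imwrite(f,im[:,:,::-1]); return im
def ray(n,uv,z):
    c=robot.camera_info(n);R=cv2.Rodrigues(np.array(c["rvec"],float))[0];t=np.array(c["tvec"],float).ravel()
    o=-R.T@t;d=R.T@np.array([(uv[0]-c["cx"])/c["fx"],(uv[1]-c["cy"])/c["fy"],1.])
    return o+d*(z-o[2])/d[2]
def proj(n,p):
    c=robot.camera_info(n);R=cv2.Rodrigues(np.array(c["rvec"],float))[0];t=np.array(c["tvec"],float).ravel()
    q=R@np.array(p)+t;return np.array([c["fx"]*q[0]/q[2]+c["cx"],c["fy"]*q[1]/q[2]+c["cy"]])
E
python3 - <<'E'
from h import *
for n in("scene","top"):
    save(n,f"pics/{n}0.png")
    c=robot.camera_info(n);R=cv2.Rodrigues(np.array(c["rvec"],float))[0];print(n,-R.T@np.array(c["tvec"]).ravel(),R[2],c["fx"])
print(robot.get_state())
E
```

```text
scene [0.07610611 0.93025342 1.17664526] [ 0.3376487  -0.59223855 -0.73160567] 468.1152271383758
top [0.49862777 0.06343946 1.36794848] [ 0.03789212  0.00357708 -0.99927543] 401.66424025309846
{'time': 0.1, 'qpos': array([ 1.23249019,  0.41790557, -0.01033322,  1.61409266,  0.00474367,
        1.11072995, -0.0530007 ]), 'joint_vel': array([ 3.53545588e-04, -2.19611911e-03, -1.05332112e-04, -1.05244507e-03,
       -6.67182618e-04,  1.20539913e-04,  8.25785769e-05]), 'effort': array([ 2.63502719e-03, -8.52593923e+01,  6.40178304e-01, -4.26699829e+01,
       -4.88321052e-02,  1.64412183e-02, -2.92760696e-06]), 'ee_pos': array([ 0.18269508, -0.59736809,  0.22390212]), 'tool_rot': array([[ 9.56259577e-01,  2.92519117e-01, -4.32087933e-04],
       [ 2.92519414e-01, -9.56259034e-01,  1.02536747e-03],
       [-1.13248404e-04, -1.10691157e-03, -9.99999381e-01]]), 'force': array([-0.0801696 ,  0.0476848 , -0.23229484]), 'moment': array([ 0.00151236, -0.06444592, -0.01332985]), 'grasp_force': 0.0, 'opening': 0.0937119768729715}
```

View pics/scene0.png

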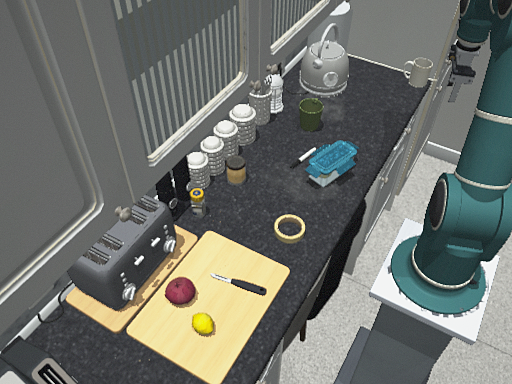

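View pics/top0.png

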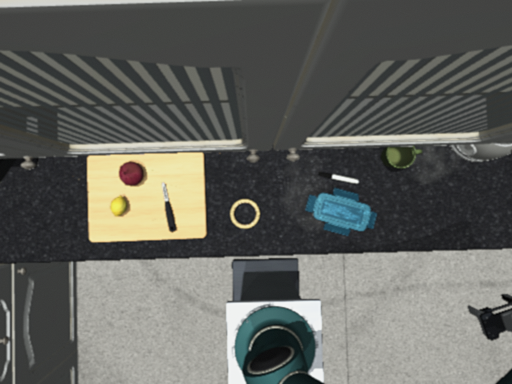

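The scene view shows the box at about (332,160). In the top view the box is at (341,211) with four clips sticking out, the marker at (343,179) behind it and the mug at (400,156). Next I'll measure the box in the top view.

Run:
```python
from h import *
im=cv2.imread("pics/top0.png");hsv=cv2.cvtColor(im,cv2.COLOR_BGR2HSV)
m=cv2.inRange(hsv,(88,90,50),(112,255,255));m[:, :280]=0;m[:,400:]=0;m[:150]=0;m[250:]=0
v,u=np.nonzero(m);P=np.array([ray("top",(a,b),.078)[:2] for a,b in zip(u,v)])
c=P.mean(0);w,V=np.linalg.eigh(np.cov((P-c).T));ax=V[:,1]*np.sign(V[1,1]);print(len(P),c,ax,np.arctan2(-ax[0],ax[1]))
Q=(P-c)@np.c_[[ax[1],-ax[0]],ax]
for a in range(2): print(np.percentile(Q[:,a],[0,1,50,99,100]))
print(cv2.minAreaRect(P.astype(np.float32)))
# bright lid only
cv2.imwrite("pics/crop1.png",cv2.resize(im[180:245,295:390],None,fx=8,fy=8,interpolation=cv2.INTER_CUBIC))
s=cv2.imread("pics/scene0.png");cv2.imwrite("pics/crop2.png",cv2.resize(s[130:195,290:375],None,fx=9,fy=9,interpolation=cv2.INTER_CUBIC))
```

```text
2230 [ 0.44841995 -0.22410944] [0.29493533 0.95551722] -0.29938783879693515
[-7.04174610e-02 -6.74827212e-02 -4.88125309e-05  6.75367979e-02
  7.06575104e-02]
[-0.1119146  -0.10750305 -0.00019462  0.11030102  0.11462954]
((0.44887056946754456, -0.22286152839660645), (0.22699199616909027, 0.14060135185718536), 74.18281555175781)
```

View pics/crop1.png

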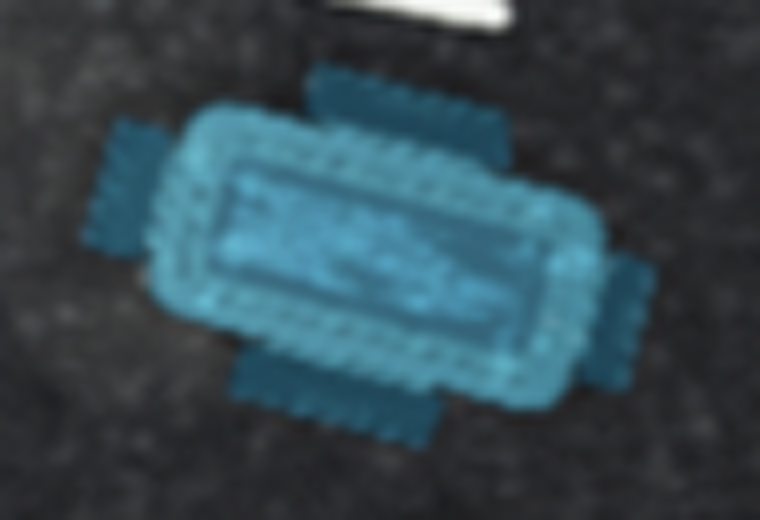

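View pics/crop2.png

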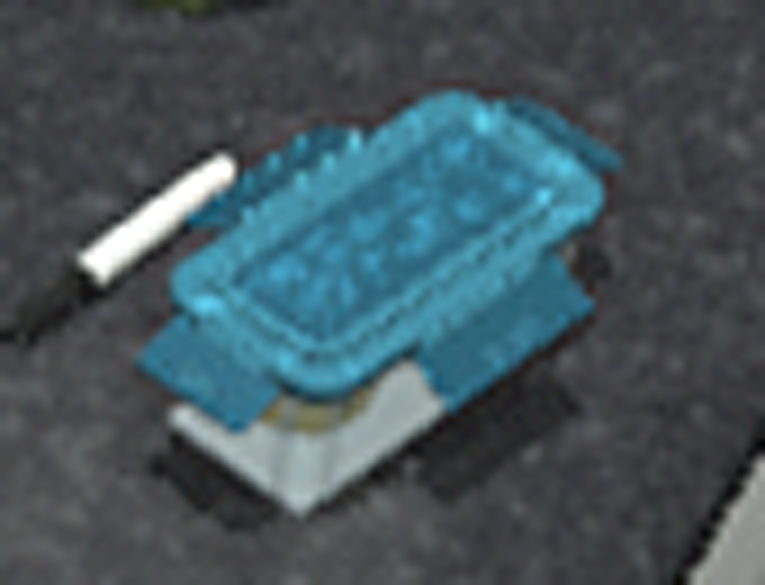

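The crops show the bright lid from about (150,100) to (605,410) in crop 1, with darker clips on all four sides, all open. I'll fit the bright lid only, then do the near clip.

```bash
cat >> h.py <<'E'
def fit(f="pics/top0.png"):
    hsv=cv2.cvtColor(cv2.imread(f),cv2.COLOR_BGR2HSV)
    m=cv2.inRange(hsv,(85,70,128),(115,255,255));m[:, :280]=0;m[:,400:]=0;m[:180]=0;m[250:]=0
    m=cv2.morphologyEx(m,cv2.MORPH_CLOSE,np.ones((15,15)));m=cv2.morphologyEx(m,cv2.MORPH_OPEN,np.ones((5,5)))
    c=max(cv2.findContours(m,cv2.RETR_EXTERNAL,cv2.CHAIN_APPROX_NONE)[0],key=cv2.contourArea)[:,0]
    P=np.array([ray("top",p,.076)[:2] for p in c],np.float32)
    (cx,cy),(w,h),a=cv2.minAreaRect(P)
    a=np.radians(a); a=a if w<h else a-np.pi/2   # direction of short side
    if np.cos(a)<0:a+=np.pi
    return np.array([cx,cy]),a,sorted((w,h))
SIDES=dict(near=(-1,0,.0465),far=(1,0,.0465),left=(0,1,.0895),right=(0,-1,.0895))
def pose(side,c,a,d,tip):
    """TCP pose with the inner finger face d outside the hinge line, tips at height tip"""
    sx,sy,h=SIDES[side];X=np.array([np.cos(a),np.sin(a)]);Y=np.array([-X[1],X[0]])
    n=sx*X+sy*Y
    p=c+n*(h+d+.008)
    return np.r_[p,tip+.019],n
def rots(n):
    out=[]
    for s in(1,-1):
        x=np.r_[s*n,0];z=np.array([0,0,-1.]);out.append(np.c_[x,np.cross(z,x),z])
    return out
E
python3 - <<'E'
from h import *
c,a,wh=fit();print(c,a,wh)
for s in SIDES:
    p,n=pose(s,c,a,.018,.13)
    for R in rots(n):
        q=robot.ik(p,R);print(s,p.round(3),None if q is None else np.round(q,2))
E
```

```text
[ 0.44752753 -0.22496173] -0.2971738902425629 [0.09313551336526871, 0.18139152228832245]
near [ 0.378 -0.204  0.149] [ 1.01  0.22 -0.65  2.13  0.18  0.84  1.53]
near [ 0.378 -0.204  0.149] [ 0.62  0.18 -0.21  2.14  0.05  0.82 -1.49]
far [ 0.517 -0.246  0.149] [ 0.5   0.41 -0.14  1.81  0.07  0.92 -1.54]
far [ 0.517 -0.246  0.149] [ 0.87  0.48 -0.62  1.8   0.33  0.97  1.39]
left [ 0.481 -0.115  0.149] [ 0.63  0.32 -0.54  1.99  0.21  0.88 -0.32]
left [ 0.481 -0.115  0.149] [ 1.04  0.49 -1.08  1.98  0.53  0.98  2.55]
right [ 0.414 -0.335  0.149] [ 0.44  0.35  0.22  1.92 -0.1   0.88 -2.73]
right [ 0.414 -0.335  0.149] [ 0.9   0.36 -0.33  1.91  0.15  0.9   0.2 ]
```

```bash
cat >> h.py <<'E'
def press(side,i,c,a,thr=9.5):
    F=lambda:np.round(robot.get_state()["force"],1)
    up,n=pose(side,c,a,.018,.12);R=rots(n)[i]
    robot.move_ptp(up,R)
    f0=F()
    print("down stop",robot.move_linear(pose(side,c,a,.018,.036)[0],.06,threshold=15),F()-f0)
    st=robot.move_linear(pose(side,c,a,-.001,.036)[0],.025,threshold=thr)
    s=robot.get_state();d=(s["ee_pos"][:2]-c)@n-SIDES[side][2]-.008
    print(side,"in stop",st,"d",round(d,4),"F",F()-f0,"n",n.round(2))
    robot.move_linear(pose(side,c,a,.03,.036)[0],.1)
    robot.move_linear(pose(side,c,a,.03,.12)[0],.2)
    print("t",round(robot.get_state()["time"],1))
E
python3 - <<'E'
from h import *
c,a,_=fit()
robot.gripper_to(0)
press("near",1,c,a)
a=save("top","pics/t1.png");b=save("scene","pics/s1.png");w=save("wrist","pics/w1.png")
z=lambda im,r:cv2.resize(im[r[0]:r[1],r[2]:r[3]],(390,300),interpolation=cv2.INTER_CUBIC)
cv2.imwrite("pics/m1.png",np.hstack([z(a,(180,245,295,390)),z(b,(130,195,290,375))])[:,:,::-1])
E
```

```text
down stop False [-0.3  0.9 -0.9]
near in stop True d 0.004 F [ 0.8  0.7 -0.1] n [-0.96  0.29]
t 6.3
```

View pics/m1.png

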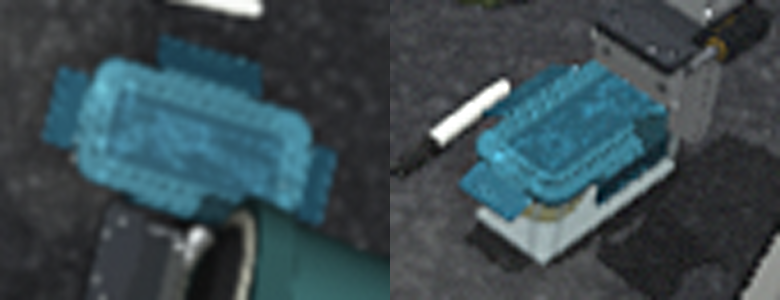

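The near clip (scene half, about (630,160)) now hangs down the side, and the box hasn't visibly moved. Now I'll do the other three.

Run:
```python
from h import *
c,a,_=fit()
press("left",0,c,a)
press("far",0,c,a)
press("right",1,c,a)
robot.move_ptp([.30,-.45,.25],rots(pose("right",c,a,0,0)[1])[1])
A=save("top","pics/t2.png");b=save("scene","pics/s2.png")
print(fit("pics/t2.png"),robot.get_state()["time"])
z=lambda im,r:cv2.resize(im[r[0]:r[1],r[2]:r[3]],(390,300),interpolation=cv2.INTER_CUBIC)
cv2.imwrite("pics/m2.png",np.hstack([z(A,(180,245,295,390)),z(b,(130,195,290,375))])[:,:,::-1])
```

```text
down stop False [-0.2 -0.3  0.4]
left in stop True d 0.0037 F [-0.8 -0.8  1.2] n [0.29 0.96]
t 10.7
down stop False [ 1.  -0.3  0.5]
far in stop True d 0.0051 F [ 1.6 -0.5  1.4] n [ 0.96 -0.29]
t 14.9
down stop False [-0.9 -1.3  0.2]
right in stop True d 0.0054 F [-0.2  0.4  0.3] n [-0.29 -0.96]
t 19.5
(array([ 0.44765925, -0.22455457]), np.float64(-0.29718068130334263), [0.09425032883882523, 0.17930996417999268]) 20.35
```

View pics/m2.png

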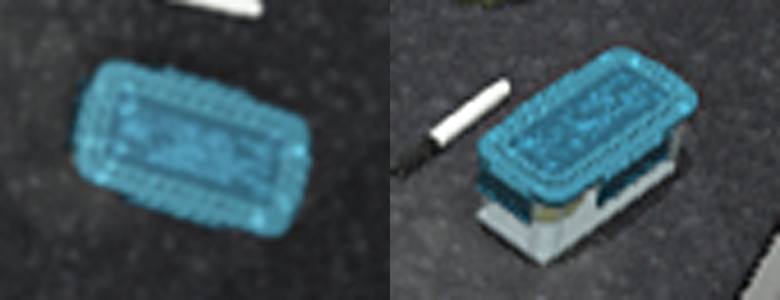

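All three clips now hang down, with nothing sticking out in the top view, and the box moved less than 1 mm. The stop offsets of 4–5 mm match the lip of a shut clip. The far and right clips are hidden from the cameras, so I'll touch each lightly: contact near 5 mm means shut, near 12 mm means open.

Run:
```python
from h import *
c,a,_=fit()
press("right",1,c,a,4)
press("far",0,c,a,4)
robot.move_ptp([.30,-.42,.22],rots(pose("right",c,a,0,0)[1])[1])
save("top","pics/t3.png")
print(fit("pics/t3.png"),robot.get_state()["time"])
```

```text
down stop False [ 0.1 -1.1  0. ]
right in stop True d 0.0045 F [ 0.2 -1.9  0.4] n [-0.29 -0.96]
t 24.2
down stop False [-0.1 -0.7  0.7]
far in stop True d 0.0047 F [ 1.6 -0.6  2. ] n [ 0.96 -0.29]
t 28.9
(array([ 0.447469  , -0.22369212]), np.float64(-0.29045140586093043), [0.09424060583114624, 0.17923051118850708]) 30.7833
```

```bash
python3 -c "
from rig import robot
robot.pause(0.5);print(robot.sign_off())"
```

```text
the job is handed in; nothing more can be done
None
```

All four clips are pressed shut and the job is handed in, with the box within about 1–2 mm of where it stood and the arm clear; I re-touched the far and right clips to confirm they were shut, and judged near and left from the camera view and their stop positions.

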